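# Stack a cup on the cup warmer and set its heat slider

## Task

Get the cups ready to warm: pick up the white cup without a handle that stands on the worktop and lower it, do not drop it, into the identical cup on the upper deck of the cup warmer, so that it sits fully home and upright. Slide the black grip on the warmer's sloping front along its track until it lines up with the dark steel pointer clip. Leave both cups standing on the deck, do not tip the lower one over, and do not knock the other loose things about.

Things in the scene. Friction and masses are not known exactly. Their poses are not given: they have to be found in the camera images.
- loose_cup: White ceramic stacking cup, no handle, open on top, upright on the worktop, 0.15 kg, 64 mm high. Narrow lower part (diameter 40 at the foot, 43 at 24 mm up), a 45 degree shoulder, then a straight band of diameter 58 from 31.5 mm up to the rim; mouth 52 inside. Origin: centre of the underside, z up the cup; round, so yaw means nothing.
- deck_cup: A cup identical to loose_cup, loose, upright on the warmer's upper deck. Origin: centre of its underside. When the loose cup is nested in it, the upper cup's shoulder rests on this one's rim and centres itself, and the upper origin is 35 mm above this origin.
- warmer: Fixed white cup warmer, 184 deep (x), 220 wide (y), 150 high, like a C open to the front. Origin: centre of its underside; x points from front to back, y to the left seen from the front (the robot's side), z up. Base 64 high; its front is a sloping control strip that rises at 40 degrees from (x -94, z 10) to (x -30, z 64): its normal leans 40 degrees from vertical to the front.
- heat_slider (a joint): Position of the slider grip along its track, m, 0 to 0.11, growing along the warmer's +y; at value q the grip's centre is at y = q - 0.055 in the warmer's frame. It stays where it is left (dry friction 1.5 N).
- slider_grip (a point): Pinch point of the slider grip, 21 mm out from the strip along its normal (warmer frame x -72, z 56). The grip is a black fin, 14 mm wide along the track (y), 22 long up the slope, standing 26 out of the strip along its normal, with a white line across its top. Pinch it across y; the strip is free on both sides.
- set_clip: Fixed dark steel clip with a pointer on a thin rail near the lower edge of the sloping strip, 12 mm wide, 6 high; it marks the wanted heat. The pointer ends 22 mm down the slope from the grip's centre line. Its axes are parallel to the warmer's; origin: at the pointer's y along the track, but at the warmer's x and z (under it). Set when the grip's centre has this y.
- mug: Bystander: loose white mug with a handle, 91 high. Origin: centre of its underside, handle included.
- eggcup: Bystander: loose turned wooden egg cup, 45 diameter, 56 high. Origin: centre of its underside.
- salt: Bystander: loose salt shaker, 44 diameter, 90 high, beside the warmer. Origin: centre of its underside.
- lemon: Bystander: loose lemon, 83 x 58 x 58. Origin: its underside at the start.
- deck_edge (a point): Middle of the top front edge of the warmer's upper deck (warmer frame x -59, z 150). The deck runs back from here to x = 90, 13 mm thick, with a 12 mm high rail along its rear edge. It overhangs the slider grip by 80 mm, so a gripper pointing straight down does not fit there: come from the front with the tool tilted 40 to 45 degrees, about along the strip's normal.
Things that resemble listed ones, but are neither listed nor needed, are in the scene too. What is shaped like the loose_cup but turquoise is not meant.

How it is judged:
By the outcome, as a careful person would: the job done as asked, in the order asked, and still so for the second after the job is handed in, with the robot touching nothing.
It also fails if it takes over 59 s, if anything falls off the work surface, if the arm or the gripper's body presses on something with over 40 N, if the wrist force passes 120 N, or if a joint passes its speed limit or range.

## Robot

A 6-joint arm with a two-finger parallel gripper is mounted at the origin on a cart in front of the work surface, level with it; the furniture and walls round the work are solid. World frame = base frame: x ahead of the robot, y to its left, z up, the work surface at z = 0. Lengths are in mm, angles in rad, forces in N, time in s.
With the tool pointing down it reaches from about 275 to 750 mm from the base axis. Payload 10.2 kg.
Tool frame: the origin (TCP) lies at the centre of the arm's flange, where the gripper is bolted on; the fingertips stand 173 mm ahead of it and the grasp point (between the pads) lies 155 mm ahead of it; z points along the fingers, y is the line along which they close (so a half turn about z gives the same grasp; the last joint's range is limited). The gripper opens to 85 mm and grips with 20 to 120 N. Pads are 22 mm wide; open, the fingers measure 114 mm over their backs; the gripper's body (76 mm by 85 mm) begins 54 mm behind the grasp point. The pads swing forward as they close: fully open they stand 13 mm farther back than shut.
Start: joints at [-1.371, 0.313, 1.498, -0, 1.331, -0.223], TCP at [215.404, -478.783, 404.694] pointing down, gripper open.
Joint ranges: [-2.94, 2.94], [-0.97, 2.17], [0.19, 2.56], [-1.23, 4.37], [0.02, 3.11], [-2.88, 2.88]. Speed limits (rad/s): [2.39, 2.39, 3.01, 3.14, 3.14, 3.14].

## Interface

Orientations are given as a unit quaternion [w, x, y, z].
In Python, from rig import status, capture, camera_info, ticket gives the robot as it stands.
- The arm moves only by the shell command python3 -m crank 'ROWS' [FORCE]. ROWS is JSON, a list of rows, each a list of 7 numbers: the shift along the tool's x, y, z as a fraction of full scale, then the turn, a rotation vector about the tool's x, y, z as a fraction of full scale, then the closure, from 0 (fully open) to 1 (shut). A call has 1 to 12 rows; each row is the pose to reach, as a shift and turn from the pose commanded when the call began, along the tool's axes at that moment; what a row does not reach only later rows make up. Full scale, the value 1, is 0.1 m for a shift and 45 degrees for a turn. A row lasts 1/10 s, in which the tool goes at most 50 mm and 8.59 degrees, less where a joint would pass 70% of its speed; a pose out of reach is approached as far as the arm can. A call with a number of a shift or a turn outside -1 to 1 is refused whole. A call with a gripper value outside its range is refused whole. The fingers move at their own pace and stop on an object; FORCE is the grip in N (left out, the last holds). Time passes only in rows, so rows that repeat a pose let the fingers close. It gives the time, the measured TCP pose, the force, the opening and the grip force at its end, in the units of the state.
- status.sense(): the state, without advancing time (a new reading comes with each control period).
- capture(name): name is "scene" or "top" or "wrist"; returns (picture, depth): 384x512x3 uint8, red, green, blue; 384x512 float32, mm along the optical axis (not along the pixel's ray), 0 where there is no reading.
- camera_info(name): a dict with "K" (3x3 intrinsics, pixels), "D" ([k1, k2, p1, p2, k3] as OpenCV has them; the pictures are not rectified), "camera_from_world" (4x4, takes a point from world to camera coordinates). Camera axes: x right, y up, looking along -z (the intrinsics and any distortion apply to the point x, -y, -z); pixel columns grow to the right and rows downward; lengths in mm; the calibration is good to about 2 mm. A picture is of the moment at which its call begins: read the wrist's pose just before it. camera_info takes no time and is no camera call; for the wrist camera it gives the pose at the moment of the call.
- ticket.finish_job(): hands the job in; it is judged then, once.
The state is a dict: "time_s": time; "joints": joint angles; "dq": joint speeds; "tau": joint torques, N m; "eef_pos": TCP position; "ee_rot": TCP orientation; "force": force on the tool from outside, world axes, zero at the start; "wrist_torque": the same for the moment, N m; "grip_width": opening from 0.0 (shut) to 1.0 (fully open); "grip_force": force on a finger pad.
Only numpy, scipy, OpenCV 4.12 (cv2) and the standard library are available. Lean on these libraries where they do the work, as an engineer would, in place of code of your own. Each camera call takes 0.05 s, during which the arm holds its last target. There are 200 camera calls.

## Working session

There is one attempt and no reset: what is moved stays moved. The work goes in short steps, Python scripts to look and compute and a shell command to move; the robot and the scene stay as the last step left them, time stands still between calls to the robot, and variables do not carry over. Pictures are saved under pics/ and viewed, at most 10 in all, crops included, and the job is handed in when it is done.

```bash
ls; mkdir -p pics; cat > h.py <<'E'
import numpy as np, cv2
from rig import status, capture, camera_info
def shot(name):
    info=camera_info(name); im,d=capture(name); 
    np.savez(f'{name}.npz',im=im,d=d,K=np.array(info['K']),D=np.array(info['D']),T=np.array(info['camera_from_world']))
    return im,d
def load(name): return np.load(f'{name}.npz')
def cloud(name):
    z=load(name); d=z['d']; h,w=d.shape
    u,v=np.meshgrid(np.arange(w),np.arange(h))
    p=cv2.undistortPoints(np.stack([u,v],-1).reshape(-1,1,2).astype(np.float64),z['K'],z['D']).reshape(h,w,2)
    c=np.stack([p[...,0]*d,-p[...,1]*d,-d],-1)
    T=np.linalg.inv(z['T']); P=c@T[:3,:3].T+T[:3,3]; P[d==0]=np.nan
    return P
def proj(name,X):
    z=load(name); c=np.atleast_2d(X)@z['T'][:3,:3].T+z['T'][:3,3]
    c=c*[1,-1,-1]; return cv2.projectPoints(c,np.zeros(3),np.zeros(3),z['K'],z['D'])[0].reshape(-1,2)
E
python3 - <<'E'
from h import *
a,_=shot('scene');b,_=shot('top')
cv2.imwrite('pics/1.png',cv2.resize(a[...,::-1],(800,600)));cv2.imwrite('pics/2.png',cv2.resize(b[...,::-1],(800,600)))
s=status.sense();print(s)
E
```

```text
pics
{'time_s': 0.1, 'joints': array([-1.37141777e+00,  3.13351857e-01,  1.49835771e+00,  1.67248674e-06,
        1.33100874e+00, -2.23405196e-01]), 'dq': array([ 0.00024635, -0.00048544, -0.0022636 , -0.00052601, -0.00037537,
       -0.00036864]), 'tau': array([ 2.67079457e-03, -4.12899756e+01, -2.60142875e+01, -1.73769963e-04,
        3.00097672e-03,  1.03293604e-05]), 'eef_pos': array([ 215.38595575, -478.73817802,  404.21506399]), 'ee_rot': array([-5.62778896e-04,  9.77739704e-01,  2.09820765e-01,  7.57343296e-06]), 'force': array([0.45548537, 0.27553462, 0.73507879]), 'wrist_torque': array([ 0.02856447,  0.04972631, -0.04227305]), 'grip_force': 0.0, 'grip_width': 1.0014475792032649}
```

View pics/1.png

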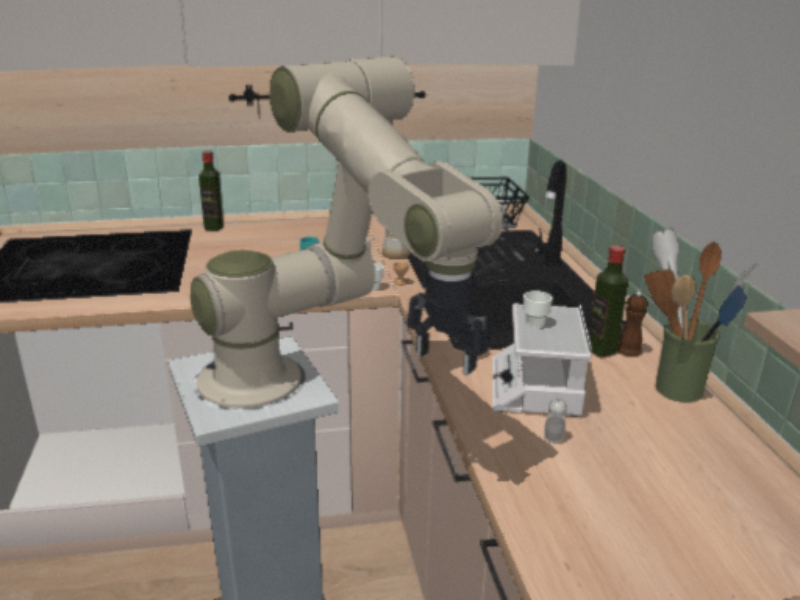

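View pics/2.png

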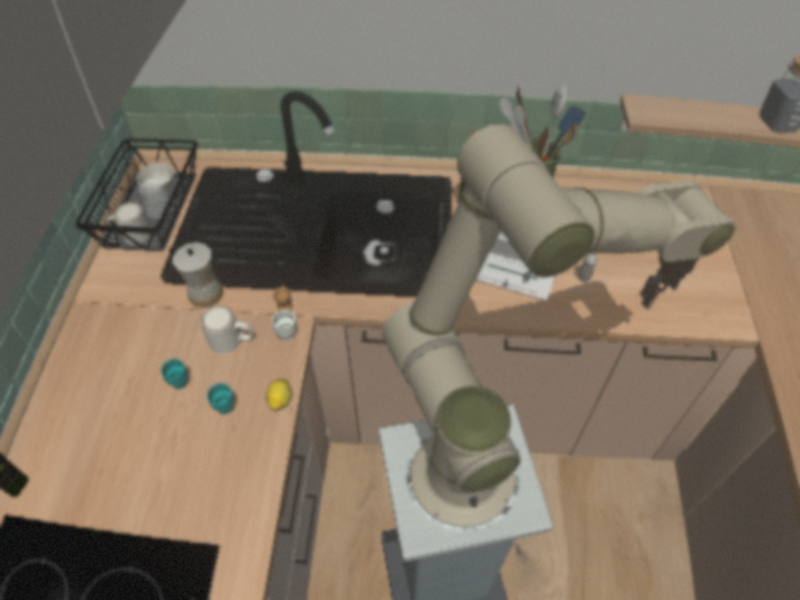

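Top view (800x600): the loose-cup candidates are the white cup at (285,323), turquoise cups at (175,373) and (221,398) (wrong colour), mug (222,330, handle), white ones in the wire basket (130,215)/(155,180), and a white item in the sink (378,252). Only (285,323) is white, handle-less and on the worktop. I'll confirm it in a crop and measure.

```bash
python3 - <<'E'
from h import *
z=load('top');im=z['im'];P=cloud('top')
c=im[175:275,90:225];cv2.imwrite('pics/3.png',cv2.resize(c[...,::-1],(800,592),interpolation=cv2.INTER_CUBIC))
for n,(u,v) in dict(cup=(182,203),mug=(140,208),egg=(181,188),lemon=(178,252),moka=(125,170),warm=(325,180),salt=(376,171)).items():
    print(n,P[v,u].round())
# cup cluster
Q=P.reshape(-1,3)
c0=P[207,182]
m=(np.linalg.norm(Q[:,:2]-c0[:2],axis=1)<60)&(Q[:,2]>8)
for p,uv in zip(Q[m],np.argwhere(m)[:,0]): pass
k=Q[m];print(len(k));h=k[(k[:,2]>55)];print(h[:, :].round()[::3])
Q2=cloud('scene').reshape(-1,3)
w=Q2[(Q2[:,0]>300)&(Q2[:,0]<900)&(abs(Q2[:,1]+150)<300)&(Q2[:,2]>140)&(Q2[:,2]<156)];print(len(w),np.percentile(w,[0,5,50,95,100],axis=0).round())
E
```

```text
cup [467. 340.  39.]
mug [435. 493.  91.]
egg [541. 339.  40.]
lemon [244. 370.  54.]
moka [577. 535. 154.]
warm [ 490. -245.   17.]
salt [ 460. -448.   65.]
262
[[517. 362.  57.]
 [472. 349.  60.]
 [469. 337.  61.]
 [471. 357.  58.]
 [469. 345.  57.]
 [467. 330.  56.]
 [468. 365.  57.]
 [458. 323.  60.]
 [458. 364.  63.]
 [452. 316.  59.]
 [446. 316.  61.]
 [435. 316.  63.]
 [432. 317.  62.]
 [427. 321.  63.]
 [428. 326.  56.]
 [423. 363.  67.]
 [417. 340.  69.]
 [420. 329.  62.]
 [420. 356.  61.]
 [416. 344.  64.]
 [419. 349.  55.]]
1640 [[ 449. -449.  140.]
 [ 476. -423.  143.]
 [ 568. -330.  151.]
 [ 861. -225.  154.]
 [ 900. -168.  156.]]
```

View pics/3.png

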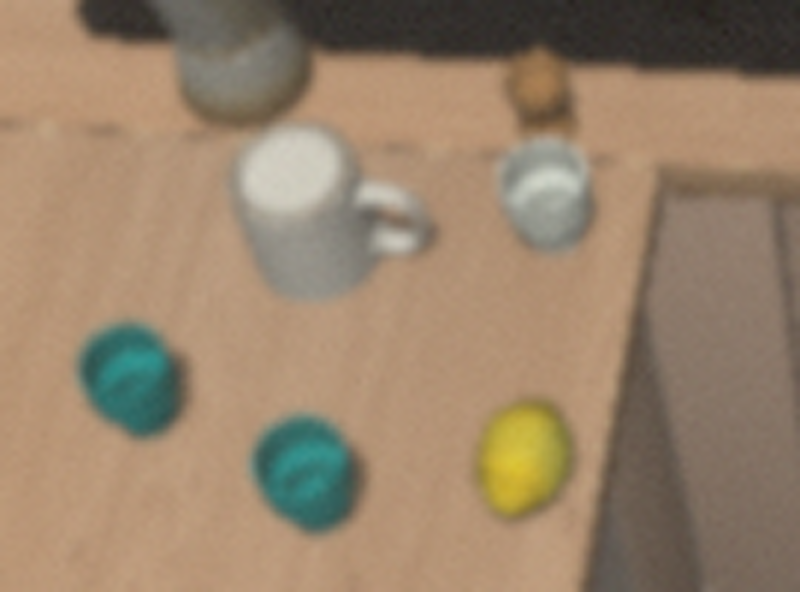

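The crop shows the white handle-less cup centred at about (545,195), the egg cup just behind it at (540,85), the mug handle at (420,230) and turquoise cups at (130,380) and (305,470). The white one is the loose cup. Next I bring the wrist camera over the warmer, which is on the way.

```bash
python3 -m crank '[[0.98,0,-0.6,0,0,0.538,0],[0.98,0,-0.6,0,0,0.538,0],[0.98,0,-0.6,0,0,0.538,0],[0.98,0,-0.6,0,0,0.538,0]]'
python3 -m crank '[[1,-1,0,0,0,0,0],[1,-1,0,0,0,0,0],[1,-1,0,0,0,0,0],[1,-1,0,0,0,0,0],[1,-1,0,0,0,0,0]]'
python3 - <<'E'
from h import *
a,d=shot('wrist');s=status.sense();print(s['eef_pos'],s['ee_rot'],s['joints'])
T=np.linalg.inv(load('wrist')['T']);print(T.round(3))
cv2.imwrite('pics/4.png',cv2.resize(a[...,::-1],(800,600)))
E
```

```text
time_s: 0.5
eef_pos: [306.4, -437.5, 466.0]
ee_rot: [0.001, 1.0, 0.001, 0.001]
force: [1.1, -0.5, -0.2]
grip_width: 0.992
grip_force: 0.0
time_s: 1.0
eef_pos: [404.6, -338.7, 463.8]
ee_rot: [-0.0, 1.0, 0.002, -0.001]
force: [-0.8, -1.4, 0.7]
grip_width: 1.003
grip_force: 0.0
[ 404.12787849 -339.29601492  463.91076907] [-3.89289868e-04  9.99999493e-01  7.30488354e-04 -5.73189948e-04] [-9.20566039e-01  2.83736350e-01  1.38285221e+00 -4.44065951e-04
  1.47631747e+00  6.48811493e-01]
[[ 4.00000e-03  9.62000e-01  2.72000e-01  4.73400e+02]
 [-1.00000e+00  5.00000e-03 -1.00000e-03 -3.38607e+02]
 [-3.00000e-03 -2.72000e-01  9.62000e-01  4.33220e+02]
 [ 0.00000e+00  0.00000e+00  0.00000e+00  1.00000e+00]]
```

View pics/4.png

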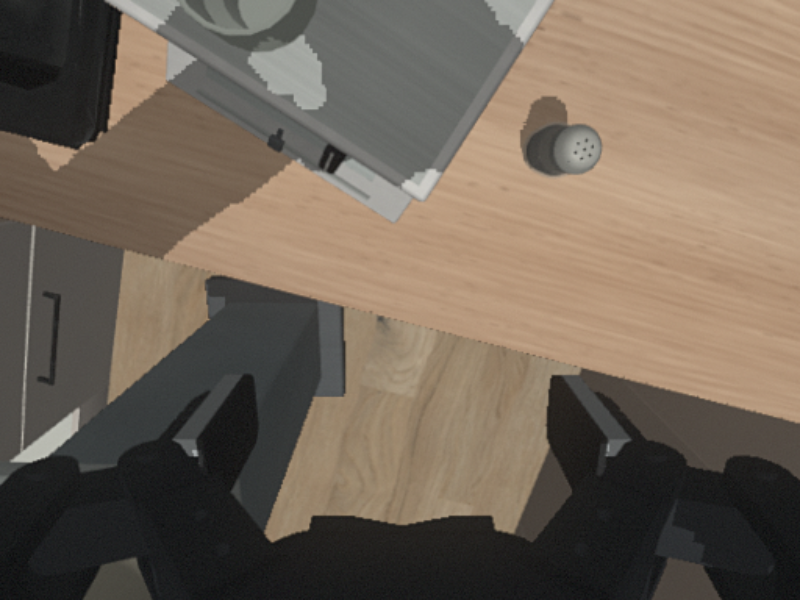

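Wrist picture (800x600): the warmer is yawed about -30°. Its deck's right front corner is at (430,185), the deck cup at (250,10), the slider grip at (332,158), the steel clip at (278,140) and the salt at (575,150). I'll shift the camera to see the whole deck.

```bash
python3 -m crank '[[1,-0.6,-0.5,0,0,0,0],[1,-0.6,-0.5,0,0,0,0],[1,-0.6,-0.5,0,0,0,0],[1,-0.6,-0.5,0,0,0,0],[1,-0.6,-0.5,0,0,0,0]]'
python3 - <<'E'
from h import *
a,d=shot('wrist');s=status.sense();print(s['eef_pos'])
P=cloud('wrist');Q=P.reshape(-1,3)
def rect(lo,hi):
    m=((P[...,2]>lo)&(P[...,2]<hi)).astype(np.uint8)
    m=cv2.morphologyEx(m,cv2.MORPH_OPEN,np.ones((3,3)))
    n,l,st,_=cv2.connectedComponentsWithStats(m);i=1+st[1:,4].argmax()
    q=P[l==i];r=cv2.minAreaRect(q[:,:2].astype(np.float32));print(lo,hi,len(q),r,np.median(q[:,2]));print(cv2.boxPoints(r).round(1));return l==i
m=rect(144,156)
cv2.imwrite('pics/5.png',cv2.resize(a[...,::-1],(800,600)))
cup=Q[(Q[:,2]>200)&(Q[:,2]<225)];print(len(cup),cv2.minEnclosingCircle(cup[:,:2].astype(np.float32)),np.percentile(cup[:,2],[5,50,95]))
E
```

```text
time_s: 1.55
eef_pos: [504.1, -279.8, 513.9]
ee_rot: [-0.0, 1.0, -0.0, -0.001]
force: [0.2, -0.1, -0.7]
grip_width: 1.001
grip_force: 0.0
[ 503.84364232 -279.95626848  513.78575205]
144 156 26678 ((569.1649780273438, -296.498779296875), (220.61712646484375, 148.36253356933594), 57.935943603515625) 150.5793919691956
[[ 447.7 -350.6]
 [ 573.5 -429.4]
 [ 690.6 -242.4]
 [ 564.9 -163.6]]
907 ((551.0170288085938, -270.8500671386719), 28.897560119628906) [202.80228982 213.76912075 215.09288986]
```

View pics/5.png

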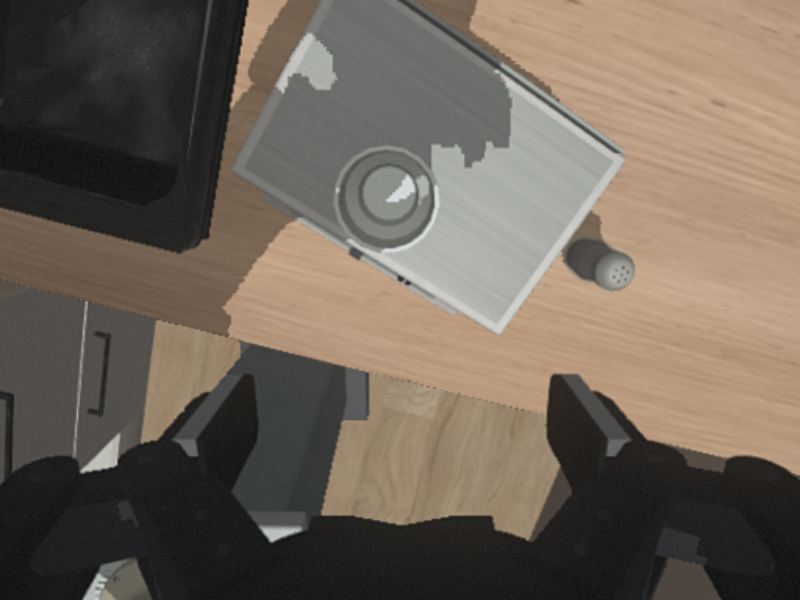

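The picture shows the deck rectangle with its front right corner at (500,330), the deck cup's rim circle centred at (387,200), and clip and grip half hidden at (357,254) and (404,280). Warmer yaw is about -32°, origin about (556,-288), deck cup about (551,-271). Now to the loose cup.

```bash
for i in 1 2; do :; done
python3 -m crank '[[0,-1,0,0,0,0,0],[0,-1,0,0,0,0,0],[0,-1,0,0,0,0,0]]' >/dev/null
python3 -m crank '[[-0.2,-1,0,0,0,0,0],[-0.2,-1,0,0,0,0,0],[-0.2,-1,0,0,0,0,0]]' >/dev/null
python3 -m crank '[[-0.2,-1,0,0,0,0,0],[-0.2,-1,0,0,0,0,0],[-0.2,-1,0,0,0,0,0]]'
python3 -m crank '[[-0.2,-1,0,0,0,0,0],[-0.2,-1,0,0,0,0,0],[-0.2,-1,0,0,0,0,0]]' >/dev/null
python3 -m crank '[[0,-1,0,0,0,0,0],[0,-1,0,0,0,0,0],[0,-1,0,0,0,0,0]]' >/dev/null
python3 -m crank '[[0,-1,0,0,0,0,0],[0,-1,0,0,0,0,0],[0,-1,0,0,0,0,0]]' >/dev/null
python3 -m crank '[[0,-0.2,0.3,0,0,0,0],[0,-0.2,0.3,0,0,0,0],[0,-0.2,0.3,0,0,0,0],[0,-0.2,0.3,0,0,0,0]]'
python3 - <<'E'
from h import *
a,d=shot('wrist');s=status.sense();print(s['eef_pos'],s['joints'])
P=cloud('wrist');Q=P.reshape(-1,3)
n=Q[(np.hypot(Q[:,0]-443,Q[:,1]-341)<45)]
cup=n[(n[:,2]>55)&(n[:,2]<70)];print(len(cup),cv2.minEnclosingCircle(cup[:,:2].astype(np.float32)),np.percentile(cup[:,2],[5,50,95]))
r=Q[(Q[:,2]>15)&(np.hypot(Q[:,0]-443,Q[:,1]-341)<130)&(np.hypot(Q[:,0]-443,Q[:,1]-341)>35)]
ang=np.degrees(np.arctan2(r[:,1]-341,r[:,0]-443));rad=np.hypot(r[:,0]-443,r[:,1]-341)
for b in range(-180,180,15):
    k=(ang>=b)&(ang<b+15)
    if k.sum()>5: print(b,k.sum(),np.percentile(rad[k],2).round(),end='; ')
cv2.imwrite('pics/6.png',cv2.resize(a[...,::-1],(800,600)))
E
```

```text
time_s: 2.5
eef_pos: [463.5, 23.6, 514.8]
ee_rot: [-0.0, 1.0, 0.002, 0.0]
force: [1.5, -1.4, 0.2]
grip_width: 1.002
grip_force: 0.0
time_s: 3.8
eef_pos: [445.3, 339.8, 486.0]
ee_rot: [-0.0, 1.0, -0.001, 0.001]
force: [-0.2, -0.5, 0.1]
grip_width: 0.998
grip_force: 0.0
[445.14350357 340.06646235 485.99633734] [ 4.43276379e-01  3.51238142e-01  1.23594404e+00 -2.83785315e-04
  1.55245521e+00  2.01549447e+00]
396 ((446.6868896484375, 343.3868713378906), 29.03064727783203) [56.58518086 63.8055741  65.27434015]
-105 2256 44.0; -90 6736 40.0; -75 3480 38.0; -60 1172 35.0; -15 503 70.0; 0 590 70.0; 45 1010 35.0; 60 3339 38.0; 75 7792 38.0; 90 2413 41.0;
```

View pics/6.png

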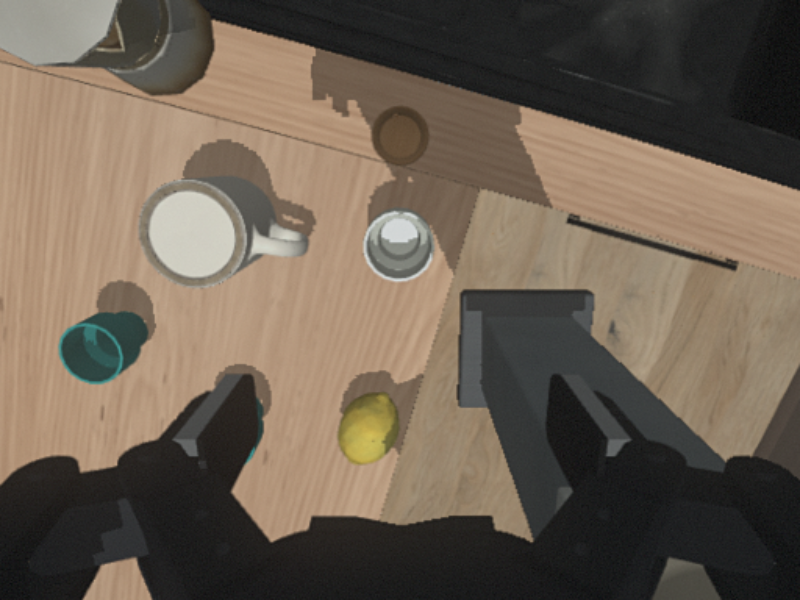

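Wrist view: cup rim centred at (399,245), mug handle tip (305,240), egg cup (400,135), lemon (368,428). A finger line turned 45° (lower-left to upper-right) is clear. Cup is at (446.7, 343.4).

```bash

python3 -m crank '[[0.016,-0.033,0.3,0,0,-0.2,0],[0.016,-0.033,0.6,0,0,-0.4,0],[0.016,-0.033,0.9,0,0,-0.6,0],[0.016,-0.033,1,0,0,-0.8,0],[0.016,-0.033,1,0,0,-1,0],[0.016,-0.033,1,0,0,-1,0],[0.016,-0.033,1,0,0,-1,0]]' >/dev/null
python3 -m crank '[[0,0,0.5,0,0,0,0],[0,0,1,0,0,0,0],[0,0,1,0,0,0,0],[0,0,1,0,0,0,0]]' 
python3 - <<'E'
from h import *
shot('wrist');s=status.sense();print(s['eef_pos'],s['ee_rot'])
P=cloud('wrist');Q=P.reshape(-1,3)
n=Q[(np.hypot(Q[:,0]-446,Q[:,1]-343)<38)]
cup=n[(n[:,2]>55)&(n[:,2]<70)];print(len(cup),cv2.minEnclosingCircle(cup[:,:2].astype(np.float32)),np.percentile(cup[:,2],[5,50,95]))
E
```

```text
time_s: 4.95
eef_pos: [446.8, 344.7, 286.3]
ee_rot: [-0.0, 0.924, 0.382, 0.001]
force: [0.7, -0.2, -0.0]
grip_width: 0.996
grip_force: 0.0
[446.95431709 344.88205077 287.49369745] [-9.50409175e-05  9.23975287e-01  3.82447134e-01  1.96191357e-03]
1752 ((446.6688537597656, 342.83099365234375), 28.997337341308594) [56.16809386 63.4900921  64.96735988]
```

```bash

python3 -m crank '[[-0.013,0.01,0.3,0,0,0,0],[-0.013,0.01,0.6,0,0,0,0],[-0.013,0.01,0.8,0,0,0,0],[-0.013,0.01,0.87,0,0,0,0],[-0.013,0.01,0.87,0,0,0,0],[-0.013,0.01,0.87,0,0,0,0]]'
python3 -m crank '[[0,0,0,0,0,0,0.15],[0,0,0,0,0,0,0.25],[0,0,0,0,0,0,0.4],[0,0,0,0,0,0,0.5],[0,0,0,0,0,0,0.5],[0,0,0,0,0,0,0.5],[0,0,0,0,0,0,0.5],[0,0,0,0,0,0,0.5]]' 30
```

```text
time_s: 5.6
eef_pos: [446.6, 343.5, 199.8]
ee_rot: [-0.0, 0.924, 0.383, 0.002]
force: [0.6, -0.4, -0.5]
grip_width: 1.003
grip_force: 0.0
time_s: 6.4
eef_pos: [446.1, 343.3, 198.8]
ee_rot: [-0.0, 0.924, 0.383, 0.001]
force: [-1.5, -1.2, 5.7]
grip_width: 0.682
grip_force: 31.5
```

```bash

python3 -m crank '[[0,0,-0.1,0,0,0,0.5],[0,0,-0.4,0,0,0,0.5],[0,0,-0.7,0,0,0,0.5],[0,0,-1,0,0,0,0.5],[0,0,-1,0,0,0,0.5]]'
python3 -m crank '[[0,0,-0.4,0,0,0,0.5],[0,0,-0.8,0,0,0,0.5],[0,0,-1,0,0,0,0.5],[0,0,-1,0,0,0,0.5]]' >/dev/null
python3 -m crank '[[-0.25,0.25,-0.3,0,0,0,0.5],[-0.5,0.5,-0.5,0,0,0,0.5],[-0.75,0.75,-0.5,0,0,0,0.5],[-1,1,-0.5,0,0,0,0.5],[-1,1,-0.5,0,0,0,0.5]]'
python3 -m crank '[[-0.25,0.25,0,0,0,0,0.5],[-0.5,0.5,0,0,0,0,0.5],[-0.75,0.75,0,0,0,0,0.5],[-1,1,0,0,0,0,0.5],[-1,1,0,0,0,0,0.5]]' >/dev/null
python3 -m crank '[[-0.25,0.25,0,0,0,0,0.5],[-0.5,0.5,0,0,0,0,0.5],[-0.75,0.75,0,0,0,0,0.5],[-1,1,0,0,0,0,0.5],[-1,1,0,0,0,0,0.5]]' >/dev/null
python3 -m crank '[[-0.25,0.25,0,0,0,0,0.5],[-0.5,0.5,0,0,0,0,0.5],[-0.75,0.75,0,0,0,0,0.5],[-1,1,0,0,0,0,0.5],[-1,1,0,0,0,0,0.5]]' >/dev/null
python3 -m crank '[[0.1,0.25,0,0,0,0,0.5],[0.2,0.5,0,0,0,0,0.5],[0.3,0.75,0,0,0,0,0.5],[0.395,1,0,0,0,0,0.5],[0.395,1,0,0,0,0,0.5],[0.395,1,0,0,0,0,0.5]]'
python3 - <<'E'
from h import *
a,_=shot('wrist');s=status.sense();print(s['eef_pos'],s['ee_rot'],s['grip_width'],s['force'])
P=cloud('wrist');Q=P.reshape(-1,3)
cup=Q[(Q[:,2]>208)&(Q[:,2]<220)&(np.hypot(Q[:,0]-551,Q[:,1]+271)<40)];print(len(cup),len(cup) and cv2.minEnclosingCircle(cup[:,:2].astype(np.float32)))
R=cv2.Rodrigues
cv2.imwrite('pics/7.png',cv2.resize(a[...,::-1],(800,600)))
E
```

```text
time_s: 6.9
eef_pos: [446.4, 343.4, 302.3]
ee_rot: [-0.0, 0.924, 0.383, 0.004]
force: [0.3, -1.0, -1.5]
grip_width: 0.684
grip_force: 32.9
time_s: 7.8
eef_pos: [446.1, 199.0, 446.0]
ee_rot: [0.0, 0.925, 0.381, -0.002]
force: [-0.3, 1.1, -1.7]
grip_width: 0.679
grip_force: 33.6
time_s: 9.9
eef_pos: [545.5, -263.9, 446.4]
ee_rot: [-0.001, 0.924, 0.383, -0.0]
force: [0.5, 0.2, -0.9]
grip_width: 0.682
grip_force: 33.7
[ 545.02162141 -264.0011675   446.93698   ] [-7.99897168e-04  9.23590187e-01  3.83380246e-01 -3.37221411e-04] 0.6804519087526482 [-0.17906486  0.10364403 -2.14948529]
665 ((552.9571533203125, -269.67413330078125), 28.698545455932617)
```

View pics/7.png

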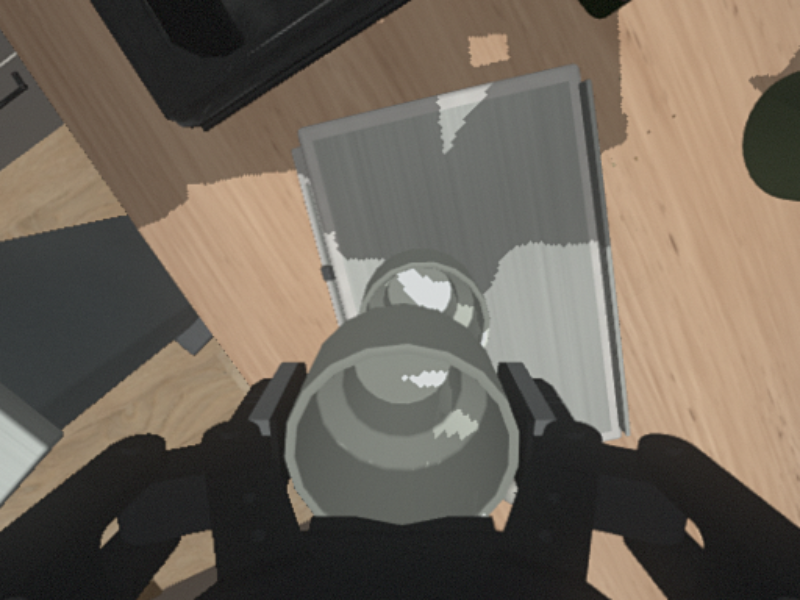

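The held cup sits level between the pads, rim centred at about (402,440). The deck cup's rim is partly visible behind it at about (425,320). I'll fit both rims in the same picture to get the remaining offset.

```bash
python3 - <<'E'
from h import *
from scipy.optimize import least_squares
P=cloud('wrist').reshape(-1,3)
def fit(c,lo,hi):
    q=P[(P[:,2]>lo)&(P[:,2]<hi)&(abs(np.hypot(P[:,0]-c[0],P[:,1]-c[1])-28)<6)]
    r=least_squares(lambda p:np.hypot(q[:,0]-p[0],q[:,1]-p[1])-p[2] if len(p)>2 else np.hypot(q[:,0]-p[0],q[:,1]-p[1])-27.6,c,loss='soft_l1')
    a=np.degrees(np.arctan2(q[:,1]-r.x[1],q[:,0]-r.x[0]))
    print(len(q),r.x,np.abs(r.fun).mean(),np.percentile(q[:,2],[5,50,95]).round(1),np.histogram(a,8,(-180,180))[0]);return r.x
d=fit([551,-271],211,218)
for z in (302,306):fit([545,-264],z,z+5)
h=fit([545,-264],306,316)
q=P[(np.hypot(P[:,0]-545,P[:,1]+264)<33)&(P[:,2]>230)&(P[:,2]<330)];print(np.percentile(q[:,2],[1,50,90,99,99.8]))
print(d-h)
E
```

```text
588 [ 550.7458066  -270.71728258] 0.7446474439175219 [212.4 214.  215.1] [  0   0  55 137 148 156  92   0]
1787 [ 546.39932838 -262.78738481] 0.91664224666895 [302.2 304.4 306.7] [309 288 223 153 213 213 156 232]
1919 [ 546.1637304  -262.96687096] 1.1607836132823237 [306.3 309.1 310.9] [ 84  79 361 249 305 275 234 332]
4497 [ 545.81360108 -263.39495967] 1.358919110024414 [306.8 311.2 315.1] [ 81  74 683 835 644 649 845 686]
[251.98002008 292.59002605 311.59099769 316.99993635 328.91718396]
[ 4.93220553 -7.32232291]
```

```bash

python3 -m crank '[[-0.013,0.088,0,0,0,0,0.5],[-0.013,0.088,0.1,0,0,0,0.5],[-0.013,0.088,0.2,0,0,0,0.5],[-0.013,0.088,0.3,0,0,0,0.5],[-0.013,0.088,0.4,0,0,0,0.5],[-0.013,0.088,0.5,0,0,0,0.5],[-0.013,0.088,0.53,0,0,0,0.5],[-0.013,0.088,0.53,0,0,0,0.5]]'
python3 -m crank '[[0,0,0.01,0,0,0,0.5],[0,0,0.02,0,0,0,0.5],[0,0,0.03,0,0,0,0.5],[0,0,0.04,0,0,0,0.5],[0,0,0.05,0,0,0,0.5],[0,0,0.06,0,0,0,0.5],[0,0,0.06,0,0,0,0.5]]'
```

```text
time_s: 10.75
eef_pos: [550.1, -272.4, 394.2]
ee_rot: [-0.0, 0.924, 0.383, -0.0]
force: [-0.4, 0.6, -0.7]
grip_width: 0.684
grip_force: 33.7
time_s: 11.45
eef_pos: [550.1, -272.4, 388.5]
ee_rot: [-0.0, 0.924, 0.383, -0.0]
force: [0.6, -0.3, -1.5]
grip_width: 0.682
grip_force: 33.7
```

```bash

python3 -m crank '[[0,0.0,0.01,0,0,0,0.5],[0,0,0.02,0,0,0,0.5],[0,0,0.02,0,0,0,0.5]]' | grep -E 'pos|force'
python3 -m crank '[[0,0,0.01,0,0,0,0.5],[0,0,0.01,0,0,0,0.5]]'| grep -E 'pos|force'
python3 -m crank '[[0,0,0.01,0,0,0,0.5],[0,0,0.01,0,0,0,0.5]]'| grep -E 'pos|force'
```

```text
eef_pos: [550.1, -272.4, 386.5]
force: [0.7, -0.1, -1.2]
grip_force: 33.7
eef_pos: [550.1, -272.4, 385.6]
force: [-0.7, 0.3, -1.3]
grip_force: 33.7
eef_pos: [550.1, -272.4, 384.8]
force: [1.0, 1.3, -0.2]
grip_force: 33.8
```

```bash

python3 -m crank '[[0,0,0.01,0,0,0,0.5],[0,0,0.01,0,0,0,0.5]]'| grep -E 'pos|force'
python3 -m crank '[[0,0,0.005,0,0,0,0.5],[0,0,0.005,0,0,0,0.5]]'| grep -E 'pos|force'
```

```text
eef_pos: [550.1, -272.4, 384.1]
force: [0.9, 0.4, 2.4]
grip_force: 33.9
eef_pos: [550.1, -272.4, 383.9]
force: [0.3, 1.4, 5.4]
grip_force: 34.1
```

Contact force is rising at the expected height, so the cup is seated. I'll open gently, rise and check.

```bash

python3 -m crank '[[0,0,0,0,0,0,0.3],[0,0,0,0,0,0,0.27],[0,0,0,0,0,0,0.24],[0,0,0,0,0,0,0.2],[0,0,0,0,0,0,0.15],[0,0,0,0,0,0,0.1],[0,0,0,0,0,0,0],[0,0,0,0,0,0,0],[0,0,0,0,0,0,0]]'
python3 -m crank '[[0,0,-0.1,0,0,0,0],[0,0,-0.3,0,0,0,0],[0,0,-0.6,0,0,0,0],[0,0,-1,0,0,0,0],[0,0,-1,0,0,0,0],[0,0,-1,0,0,0,0]]'
python3 - <<'E'
from h import *
a,_=shot('wrist')
Q=cloud('wrist').reshape(-1,3)
q=Q[(np.hypot(Q[:,0]-551,Q[:,1]+271)<36)&(Q[:,2]>242)&(Q[:,2]<260)]
print(len(q),cv2.minEnclosingCircle(q[:,:2].astype(np.float32)),np.percentile(q[:,2],[5,50,95]))
t=q[q[:,2]>245];A=np.c_[t[:,:2]-[551,-271],np.ones(len(t))];print(np.linalg.lstsq(A,t[:,2],rcond=None)[0])
E
```

```text
time_s: 13.45
eef_pos: [550.1, -272.4, 383.2]
ee_rot: [-0.0, 0.924, 0.383, 0.0]
force: [-0.0, 0.9, -0.1]
grip_width: 1.0
grip_force: 0.0
time_s: 14.05
eef_pos: [549.9, -272.3, 484.3]
ee_rot: [0.001, 0.924, 0.383, 0.001]
force: [-0.3, 0.9, -0.2]
grip_width: 1.001
grip_force: 0.0
1389 ((550.946044921875, -270.6772766113281), 28.974720001220703) [243.17027588 248.58378949 250.26571068]
[-1.28278873e-03 -1.49099484e-02  2.48613205e+02]
```

Rim plane is at 249 mm, level and centred on the deck cup, so the cup is nested. Now the slider: I'll compute the move to a tilted stand-off in front of the strip.

```bash
cat >> h.py <<'E'
from scipy.spatial.transform import Rotation as Ro
yaw=np.arctan2(-0.531,0.847); Wo=np.array([556.3,-288.4,0]); Rw=Ro.from_euler('z',yaw)
def w2w(p): return Wo+Rw.apply(p)
def tool(tilt=42):
    t=np.radians(tilt);c,s=np.cos(t),np.sin(t)
    return Rw*Ro.from_matrix(np.array([[c,0,s],[0,-1,0],[s,0,-c]]))   # columns x,y,z
def delta(p,R,p0=None,R0=None):
    s=status.sense();q=s['ee_rot']
    p0=s['eef_pos'] if p0 is None else p0
    R0=Ro.from_quat(np.roll(q,-1)) if R0 is None else R0
    return R0.inv().apply(p-p0)/100, np.degrees((R0.inv()*R).as_rotvec())/45
E
python3 - <<'E'
from h import *
np.set_printoptions(suppress=True,precision=3)
R=tool(); g=w2w([-72,-30,56]); p=g-265*R.as_matrix()[:,2]
print(g,p,R.as_matrix()); print(delta(np.r_[p[:2],484],tool(0)))
print(delta(p,R,np.r_[p[:2],484.],tool(0)))
E
```

```text
[ 479.362 -275.574   56.   ] [ 329.125 -181.388  252.933] [[ 0.63  -0.531  0.567]
 [-0.395 -0.847 -0.355]
 [ 0.669  0.    -0.743]]
(array([-0.918, -2.206, -0.009]), array([-0.001,  0.001,  1.713]))
(array([0.   , 0.   , 2.311]), array([-0.   ,  0.933,  0.   ]))
```

```bash

python3 -m crank '[[-0.15,-0.37,0,0,0,0,0],[-0.31,-0.74,0,0,0,0,0],[-0.31,-0.74,0,0,0,0,0]]' >/dev/null
python3 -m crank '[[-0.15,-0.37,0,0,0,0,0],[-0.31,-0.74,0,0,0,0,0],[-0.31,-0.74,0,0,0,0,0]]' >/dev/null
python3 -m crank '[[-0.15,-0.37,0,0,0,0,0],[-0.31,-0.74,0,0,0,0,0],[-0.31,-0.74,0,0,0,0,0]]' |grep pos
python3 -m crank '[[0,0,0.3,0,0,0.857,0],[0,0,0.6,0,0,0.857,0],[0,0,0.9,0,0,0.857,0],[0,0,1,0,0,0.857,0],[0,0,1,0,0,0.857,0],[0,0,1,0,0,0.857,0]]' |grep ee
python3 -m crank '[[0,0,0.3,0,0,0.857,0.3],[0,0,0.6,0,0,0.857,0.3],[0,0,0.9,0,0,0.857,0.3],[0,0,1,0,0,0.857,0.3],[0,0,1,0,0,0.857,0.3],[0,0,1,0,0,0.857,0.3]]' |grep ee
python3 -m crank '[[0,0,0.1,0,0.933,0,0.3],[0,0,0.31,0,0.933,0,0.3],[0,0,0.31,0,0.933,0,0.3],[0,0,0.31,0,0.933,0,0.3],[0,0,0.31,0,0.933,0,0.3],[0,0,0.31,0,0.933,0,0.3],[0,0,0.31,0,0.933,0,0.3]]'
python3 - <<'E'
from h import *
a,_=shot('wrist');s=status.sense();print(s['eef_pos'],s['joints'].round(2),s['grip_width'])
print(Ro.from_quat(np.roll(s['ee_rot'],-1)).as_matrix().round(3))
cv2.imwrite('pics/8.png',cv2.resize(a[...,::-1],(800,600)))
E
```

```text
eef_pos: [325.6, -180.2, 483.2]
eef_pos: [328.1, -181.9, 382.7]
ee_rot: [-0.001, 0.998, 0.056, -0.0]
eef_pos: [327.8, -181.7, 282.9]
ee_rot: [-0.0, 0.961, -0.276, -0.0]
time_s: 16.9
eef_pos: [329.5, -180.6, 252.8]
ee_rot: [0.085, 0.906, -0.254, 0.329]
force: [0.7, -0.9, -0.1]
grip_width: 0.699
grip_force: 0.0
[ 329.38320927 -180.62149229  252.75190409] [-0.87  0.14  2.26  1.26  0.23  0.08] 0.6999071616053009
[[ 0.653 -0.516  0.555]
 [-0.404 -0.856 -0.322]
 [ 0.641 -0.014 -0.767]]
```

View pics/8.png

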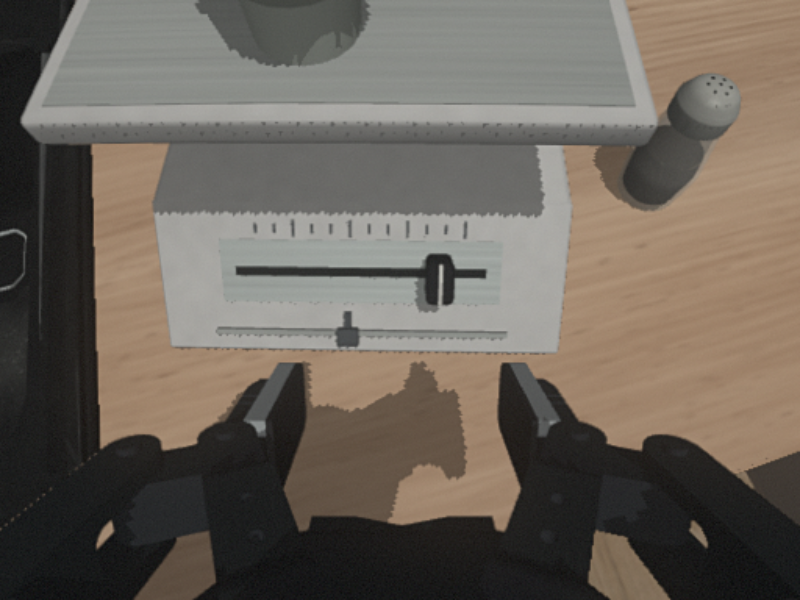

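The tilted view shows the grip with its white line at (441,280), its track, the steel clip at (348,335) with the pointer at (348,318), and clear strip on both sides. Measuring both in the warmer frame.

```bash
python3 - <<'E'
from h import *
np.set_printoptions(suppress=True,precision=3)
z=load('wrist');im=z['im'].astype(int).sum(2);P=cloud('wrist');W=Rw.inv().apply((P-Wo).reshape(-1,3)).reshape(P.shape)
n=np.array([-np.sin(np.radians(40)),0,np.cos(np.radians(40))])
out=(W-[-94,0,10])@n; X=W
# grip: points standing 15..32 out in region
reg=np.zeros(im.shape,bool);reg[155:205,255:305]=1
m=reg&(out>15)&(out<32);q=W[m];print('grip',m.sum(),q.min(0),q.max(0),np.median(q,0),out[m].max())
t=reg&(out>23)&(out<32);print('top y',np.percentile(W[t][:,1],[2,50,98]),t.sum())
w=t&(im>330);print('white line',W[w].mean(0),w.sum())
reg[:]=0;reg[196:224,205:240]=1
c=reg&(im<330)&(im>60);v,u=np.nonzero(c);print('clip px',u.min(),u.max(),v.min(),v.max())
print('clip',np.percentile(W[c][:,1],[2,50,98]),W[c].mean(0))
p=c&(np.indices(im.shape)[0]<207);print('pointer',W[p].mean(0),p.sum())
# strip side edges
for v in (190,205,215):
    k=(abs(out[v])<4);print(v,W[v][k][:,1].min(),W[v][k][:,1].max(),W[v][k].mean(0))
k=(abs(W[...,2]-150)<3)&(W[...,0]<-50)&(W[...,0]>-70);print('deckfront',np.percentile(W[k],[1,50,99],axis=0))
E
```

```text
grip 541 [-83.113 -48.211  52.256] [-60.373 -34.248  67.008] [-73.823 -40.98   59.965] 27.85083189298568
top y [-47.867 -41.046 -34.478] 493
white line [-74.875 -41.559  60.568] 65
clip px 206 239 199 222
clip [nan nan nan] [nan nan nan]
pointer [-79.018   7.112  25.183] 38
190 -109.21397221132047 109.90382342288859 [-69.839   2.139  30.929]
205 -108.6686317640954 109.0753833671492 [-79.959  -0.95   22.004]
215 -108.76241708456467 195.82123594499683 [-87.349   8.913  16.684]
deckfront [[ -59.236 -106.232  147.104]
 [ -55.504   -5.212  149.863]
 [ -50.122  105.1    151.393]]
```

```bash
python3 - <<'E'
from h import *
np.set_printoptions(suppress=True,precision=3)
z=load('wrist');im=z['im'].astype(int).sum(2);P=cloud('wrist');W=Rw.inv().apply((P-Wo).reshape(-1,3)).reshape(P.shape)
for v in range(196,224,2): print(v,im[v,212:235]//3)
for v in (200,202,204,206,214,216,218):
    r=np.arange(212,235);k=r[(im[v,r]<380)];w=(400-im[v,k]).astype(float);y=W[v,k,1];o=np.isfinite(y);print(v,k.min(),k.max(),np.average(y[o],weights=w[o]),W[v,k][o].mean(0))
R=tool(42)
print(delta(w2w([-72,-41.1,56])-(155+60)*R.as_matrix()[:,2],R))
E
```

```text
196 [163 164 166 165 166 166 165 166 169 167 167 168 167 170 169 168 168 167
 167 166 164 165 163]
198 [165 166 165 166 167 166 169 167 168 169 172 171 169 169 170 169 170 168
 166 167 166 167 166]
200 [165 166 166 166 166 170 169 152 105  67  66  66  84 150 172 168 171 170
 170 168 167 166 169]
202 [168 168 168 168 169 170 169 132  84  76  72  71  85 150 168 169 168 168
 167 169 168 168 165]
204 [167 167 168 169 168 168 171 152 108  77  75  71  87 150 170 168 166 166
 167 169 168 168 168]
206 [166 167 167 166 169 169 168 138  91  74  74  71  87 149 170 168 169 168
 168 169 168 169 168]
208 [167 166 168 170 169 171 173 138  90  76  73  72  76 148 174 172 170 171
 171 170 170 171 169]
210 [125 135 134 107  71  57  57  56  58  56  57  61  54  59  57  56  59 104
 141 152 151 151 154]
212 [135 135 107  78  75  79  78  78  79  79  78  78  80  77  80  77  72  99
 126 133 131 132 130]
214 [134 141 121  86  70  76  78  77  78  77  79  78  78  76  79  78  72  99
 131 141 139 136 137]
216 [164 173 170 122  76  74  76  76  79  78  77  77  75  77  77  75  70  90
 146 166 168 167 163]
218 [166 167 134  89  72  74  78  79  77  76  76  74  75  78  77  76  68  96
 151 167 168 168 167]
220 [164 168 170 122  72  67  70  66  71  71  73  69  70  69  71  68  69 118
 157 169 166 167 167]
222 [170 171 172 167 133 113 146 162 162 133 109 146 165 168 165 133 147 170
 171 170 169 168 168]
200 220 224 6.994179468293458 [-77.364   7.112  26.835]
202 220 224 7.216902465795965 [-78.56    7.222  25.25 ]
204 220 224 7.035608776435645 [-80.108   7.21   24.539]
206 220 224 7.283750366367187 [-81.309   7.322  22.916]
214 214 229 7.13893528962524 [-88.303   7.38   22.234]
216 215 229 6.705739040355776 [-89.712   6.986  21.154]
218 215 229 7.032539177028176 [-91.139   7.019  20.093]
(array([0.021, 0.13 , 0.497]), array([-0.028,  0.047,  0.005]))
```

```bash

python3 -m crank '[[0.01,0.065,0.1,-0.028,0.047,0.005,0.6],[0.021,0.13,0.2,-0.028,0.047,0.005,0.6],[0.021,0.13,0.35,-0.028,0.047,0.005,0.6],[0.021,0.13,0.497,-0.028,0.047,0.005,0.6],[0.021,0.13,0.497,-0.028,0.047,0.005,0.6],[0.021,0.13,0.497,-0.028,0.047,0.005,0.6]]'
python3 - <<'E'
from h import *
np.set_printoptions(suppress=True,precision=3)
s=status.sense();print(s['joints']);R=tool(42)
print(delta(w2w([-72,-41.1,56])-157*R.as_matrix()[:,2],R))
E
```

```text
time_s: 17.55
eef_pos: [351.2, -208.0, 215.4]
ee_rot: [0.097, 0.898, -0.259, 0.342]
force: [0.2, -0.4, -0.3]
grip_width: 0.405
grip_force: 0.0
[-0.866  0.302  2.207  1.898  0.215 -0.565]
(array([0.011, 0.004, 0.581]), array([-0.003,  0.008, -0.002]))
```

```bash

python3 -m crank '[[0.011,0.004,0.1,0,0.008,0,0.6],[0.011,0.004,0.2,0,0.008,0,0.6],[0.011,0.004,0.3,0,0.008,0,0.6],[0.011,0.004,0.4,0,0.008,0,0.6],[0.011,0.004,0.4,0,0.008,0,0.6]]'
python3 - <<'E'
from h import *
np.set_printoptions(suppress=True,precision=3)
a,_=shot('wrist');cv2.imwrite('pics/9.png',cv2.resize(a[...,::-1],(800,600)))
s=status.sense();print(s['joints']);R=tool(42)
print(delta(w2w([-72,-41.1,56])-157*R.as_matrix()[:,2],R))
E
```

```text
time_s: 18.05
eef_pos: [374.3, -223.0, 186.2]
ee_rot: [0.098, 0.897, -0.259, 0.345]
force: [-0.5, 1.1, 0.5]
grip_width: 0.4
grip_force: 0.0
[-0.845  0.42   2.147  2.188  0.235 -0.842]
(array([-0.002, -0.   ,  0.184]), array([-0.002, -0.   , -0.003]))
```

View pics/9.png

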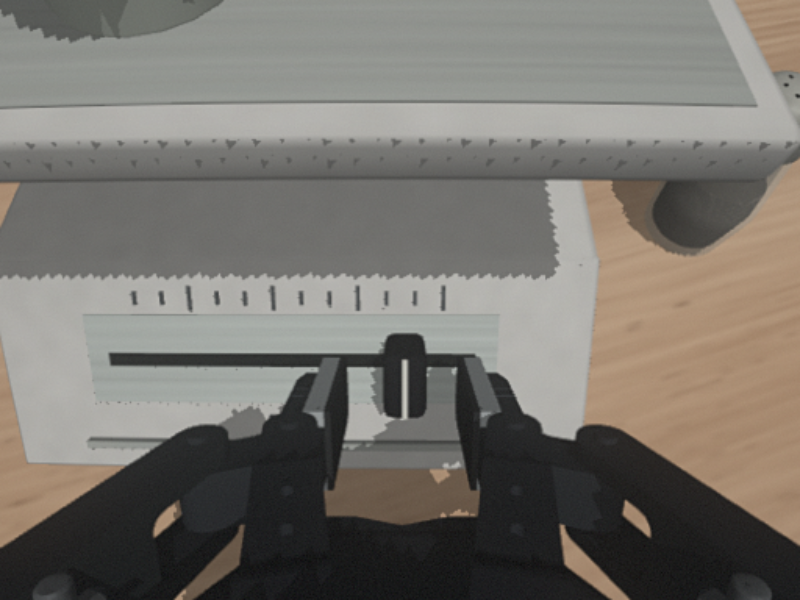

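The grip, at (405,375), is centred between the two pads (330 and 480). I advance and pinch.

```bash

python3 -m crank '[[0,0,0.05,0,0,0,0.6],[0,0,0.1,0,0,0,0.6],[0,0,0.15,0,0,0,0.6],[0,0,0.165,0,0,0,0.6],[0,0,0.165,0,0,0,0.6]]'
python3 -m crank '[[0,0,0,0,0,0,0.7],[0,0,0,0,0,0,0.8],[0,0,0,0,0,0,0.9],[0,0,0,0,0,0,0.95],[0,0,0,0,0,0,0.95],[0,0,0,0,0,0,0.95],[0,0,0,0,0,0,0.95]]' 25
python3 - <<'E'
from h import *
p=status.sense()['eef_pos'];print(Rw.inv().apply(p-Wo))
E
```

```text
time_s: 18.6
eef_pos: [383.6, -228.7, 173.6]
ee_rot: [0.098, 0.897, -0.259, 0.345]
force: [-0.1, -0.3, 0.5]
grip_width: 0.403
grip_force: 0.0
time_s: 19.3
eef_pos: [383.4, -228.7, 173.9]
ee_rot: [0.098, 0.897, -0.259, 0.345]
force: [-4.6, 2.0, 4.8]
grip_width: 0.157
grip_force: 28.0
[-178.20950301  -41.20836264  173.93085272]
```

```bash

python3 -m crank '[[0,-0.04,0,0,0,0,0.95],[0,-0.09,0,0,0,0,0.95],[0,-0.14,0,0,0,0,0.95],[0,-0.19,0,0,0,0,0.95],[0,-0.24,0,0,0,0,0.95],[0,-0.29,0,0,0,0,0.95],[0,-0.34,0,0,0,0,0.95],[0,-0.39,0,0,0,0,0.95],[0,-0.44,0,0,0,0,0.95],[0,-0.483,0,0,0,0,0.95],[0,-0.483,0,0,0,0,0.95],[0,-0.483,0,0,0,0,0.95]]'
python3 - <<'E'
from h import *
p=status.sense()['eef_pos'];print(Rw.inv().apply(p-Wo))
E
```

```text
time_s: 20.5
eef_pos: [409.2, -187.7, 174.0]
ee_rot: [0.098, 0.897, -0.259, 0.345]
force: [-1.4, 3.3, 2.8]
grip_width: 0.156
grip_force: 27.6
[-178.09401769    7.17491415  173.95572882]
```

Open and back off along the tool axis, then look.

```bash

python3 -m crank '[[0,0,0,0,0,0,0.85],[0,0,0,0,0,0,0.75],[0,0,0,0,0,0,0.6],[0,0,0,0,0,0,0.6],[0,0,0,0,0,0,0.6]]'
python3 -m crank '[[0,0,-0.1,0,0,0,0.6],[0,0,-0.25,0,0,0,0.6],[0,0,-0.5,0,0,0,0.6],[0,0,-0.8,0,0,0,0.6],[0,0,-1,0,0,0,0.6],[0,0,-1,0,0,0,0.6],[0,0,-1,0,0,0,0.6]]'
python3 - <<'E'
from h import *
np.set_printoptions(suppress=True,precision=3)
a,_=shot('wrist');cv2.imwrite('pics/10.png',cv2.resize(a[...,::-1],(800,600)))
z=load('wrist');im=z['im'].astype(int).sum(2);P=cloud('wrist');W=Rw.inv().apply((P-Wo).reshape(-1,3)).reshape(P.shape)
n=np.array([-np.sin(np.radians(40)),0,np.cos(np.radians(40))]);out=(W-[-94,0,10])@n
r=(abs(W[...,1]-7)<35)&(W[...,0]>-95)&(W[...,0]<-55)
t=r&(out>23)&(out<32);v,u=np.nonzero(t);print('grip',t.sum(),np.percentile(W[t][:,1],[2,50,98]),u.min(),u.max(),v.min(),v.max())
c=r&(out<9)&(out>-3)&(im<280)&(W[...,0]<-76)
v,u=np.nonzero(c);print('clip',c.sum(),np.percentile(W[c][:,1],[2,50,98]),W[c].mean(0))
for x in range(-94,-70,3):
    k=c&(abs(W[...,0]-x)<1.5); print(x,k.sum(),W[k][:,1].mean() if k.any() else '')
E
```

```text
time_s: 21.0
eef_pos: [409.2, -187.9, 173.9]
ee_rot: [0.098, 0.897, -0.259, 0.345]
force: [0.6, 0.7, -0.2]
grip_width: 0.401
grip_force: 0.0
time_s: 21.7
eef_pos: [352.1, -152.1, 249.1]
ee_rot: [0.098, 0.897, -0.259, 0.345]
force: [0.6, -0.1, 1.2]
grip_width: 0.401
grip_force: 0.0
grip 478 [ 1.442  7.484 14.226] 248 265 183 210
clip 227 [-23.174   7.577  13.493] [-87.265   7.088  21.996]
-94 18 7.7043800450251565
-91 66 7.38706483037435
-88 57 7.19519157015493
-85 45 6.227170204682487
-82 17 7.091529011630166
-79 18 7.06426898696979
-76 6 7.429726075113248
-73 0
```

View pics/10.png

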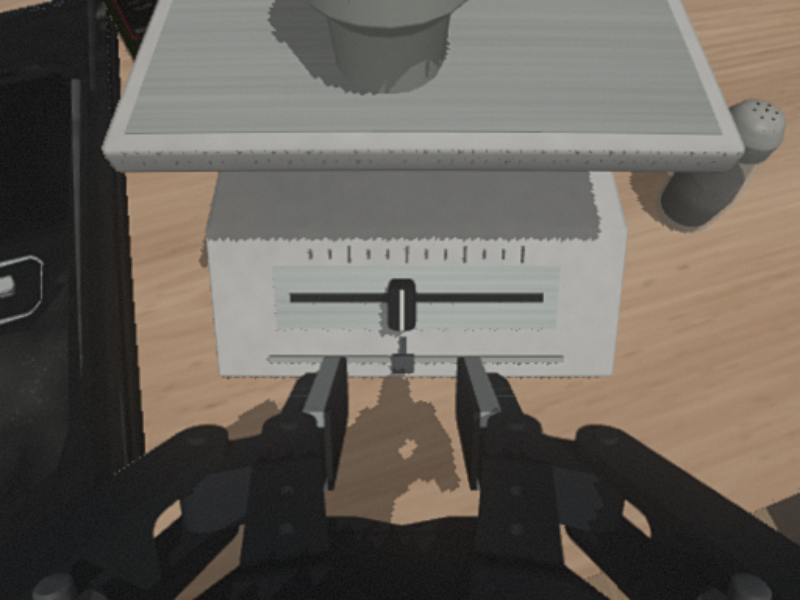

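The grip's white line (402,310) lines up with the pointer (403,345), within about 0.5 mm. The deck cup still stands at (390,50), and the robot is clear.

```bash
python3 -c "
from rig import ticket; print(ticket.finish_job())"
```

```text
the job is handed in; nothing more can be done
None
```

The job is handed in at about 22 s of the 59 s allowed: the white cup was measured level and fully home in the deck cup, and the slider grip lines up with the steel pointer clip to about 0.5 mm.

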